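# Pack the wedge-cut shampoo bars head to tail in the sloped draining tray

### The arm

A 6-joint arm with a two-finger parallel gripper is mounted at the origin on the work surface. World frame = base frame: x ahead of the robot, y to its left, z up, the work surface at z = 0. Lengths are in m, angles in rad, forces in N, time in s.
With the tool pointing down it reaches from about 0.375 to 0.975 m from the base axis. Payload 3.8 kg.
Tool frame: the origin (TCP) lies at the very end of the fingers, on their centre line; the grasp point (between the pads) lies 19 mm behind it (bot.pinch_z is the distance from the TCP to the grasp point, in m); x points along the fingers, y is the direction in which the jaws open and shut, and the axes are right-handed (so a half turn about x gives the same grasp; the last joint's range is limited). The gripper opens to 85 mm and grips with 20 to 120 N. Pads are 22 mm wide; open, the fingers measure 114 mm over their backs; the gripper's body (76 mm by 85 mm) begins 54 mm behind the grasp point. The pads swing forward as they close: fully open they stand 13 mm farther back than shut.
Start: joints at [-1.194, 0.264, 1.604, -0, 1.274, -0.037], TCP at [0.271, -0.618, 0.231] pointing down, gripper open.
Joint ranges: [-2.63, 2.63], [-0.94, 2.18], [0.31, 2.57], [-1.31, 4.45], [0, 2.66], [-2.55, 2.55]. Speed limits (rad/s): [2.57, 2.57, 3.14, 3.14, 3.14, 3.14].

### API

Orientations are given as a rotation vector (axis times angle).
In Python, from workcell import monitor, imaging, finish_job, bot gives the robot as it stands.
- The arm moves only by the tool jog_arm, never from a script. Its argument "rows" is a list of rows, each a list of 7 numbers: the shift along the tool's x, y, z in m, then the turn, a rotation vector about the tool's x, y, z in rad, then the opening in per cent of the stroke, from 0 (shut) to 100 (fully open). A call has 1 to 20 rows; each row is the pose to reach, as a shift and turn from the pose measured when the call began, along the tool's axes at that moment; what a row does not reach only later rows make up. A row lasts 1/10 s, in which the tool goes at most 50 mm and 8.59 degrees, less where a joint would pass 70% of its speed; a pose out of reach is approached as far as the arm can. A call with a gripper value outside its range is refused whole. The fingers move at their own pace and stop on an object; "force" is the grip in N (left out, the last holds). Time passes only in rows, so rows that repeat a pose let the fingers close. It gives the time, the measured TCP pose, the force and the opening at its end, in the units of the state.
- monitor.read_state(): the state, without advancing time (a new reading comes with each control period).
- imaging.read_camera(name): name is "scene" or "top" or "wrist"; returns the picture (400x640x3 uint8, blue, green, red); there is no depth.
- imaging.camera_params(name): a dict with "fx", "fy", "cx", "cy" (pixels), "k1" (the pictures are not rectified: a ray, as slopes to the right and down, at radius r is drawn at 1 + k1 r^2 times it, then the intrinsics apply), "T" (4x4, takes a point from camera to world coordinates); the wrist camera has in their place "T_tool_cam" (4x4, takes a point from camera to tool coordinates, whose origin is the TCP and whose axes are the tool frame's). Camera axes: x right, y down, z forward; pixel columns grow to the right and rows downward; lengths in m; the calibration is good to about 2 mm. A picture is of the moment at which its call begins: read the wrist's pose just before it. camera_params takes no time and is no camera call.
- finish_job(): hands the job in, once; it reports no verdict.
The state is a dict: "time": time; "q": joint angles; "joint_vel": joint speeds; "joint_torque": joint torques, N m; "tool_pos": TCP position; "tcp_rot": TCP orientation; "wrist_force": force on the tool from outside, world axes, zero at the start; "torque": the same for the moment, N m; "width": opening from 0.0 (shut) to 1.0 (fully open).
Only numpy, scipy, OpenCV 4.12 (cv2) and the standard library are available. Lean on these libraries where they do the work, as an engineer would, in place of code of your own. Each camera call takes 0.05 s, during which the arm holds its last target. There are 200 camera calls.

### The job

Put the two wedge-cut shampoo bars that lie on the ledge into the gap in the sloped draining tray, so that all four bars lie flat on its floor side by side, wide end to narrow end in turn, and fill the rectangle. Lay them in, do not drop them; leave the two bars that are already there in their places, and do not disturb the dispenser, massager, mirror or foot file.

Things in the scene. Friction and masses are not known exactly. Their poses are not given: they have to be found in the camera images.
- tray: fixed white draining tray, sloping 30 deg on a steel stand. Origin: centre of its floor's upper face, 58 mm above the ledge. Axes tilted with it: x uphill (roughly to the robot's left), y across, z square to the floor. Inside 70 mm (x) by 152 mm (y). Rims 4 mm thick: at the low and high ends only 5 mm above the floor, at the two sides 18 mm. Holds four bars side by side along y, with 8 mm of play in all.
- place_up (a point): free place in the tray, beside bar_c: on the floor at tray x = 0, y = +19 mm. A bar (bar_a or bar_b, either) lies here with its origin at this point and its own x axis along the tray's +x (wide end uphill): slanting side against bar_c's, straight side to the middle of the tray.
- place_down (a point): free place in the tray, beside bar_d: on the floor at tray x = 0, y = -19 mm. The other bar lies here with its origin at this point and its own x axis along the tray's -x (wide end downhill): slanting side against bar_d's, straight side to the middle of the tray.
- bar_a: green rigid shampoo bar, flat on the ledge, any yaw; 28 mm high, about 70 g. Right trapezoid in plan: 64 mm long (x), wide end 42 mm at x = +32, narrow end 30 mm at x = -32; straight side at y = -18, slanting side from y = +24 (wide end) to +12 (narrow). Origin on the underside, z up. End faces parallel, square to the straight side: grasp across these 64 mm, centred at y = -3.
- bar_b: yellow shampoo bar, flat on the ledge, any yaw; size, shape and axes as bar_a.
- bar_c: salmon pink shampoo bar, size, shape and axes as bar_a; loose, already lying in the tray on its +y side (origin about y = +57 mm), wide end downhill, straight side to the tray's side wall.
- bar_d: grey-blue shampoo bar, size, shape and axes as bar_a; loose, already lying in the tray on its -y side (origin about y = -57 mm), wide end uphill, straight side to the tray's side wall.
- dispenser: bystander: stainless pump dispenser, 68 mm across, 193 mm tall, loose, upright; origin at the centre of its foot.
- massager: bystander: lavender scalp massager, 72 mm across, 62 mm tall, loose; origin at the centre of its underside.
- mirror: bystander: small grey round mirror on a swivel stand, foot 90 mm across, 130 mm wide, 180 mm tall, loose; origin at the centre of its foot; the glass faces its -x.
- foot_file: bystander: orange foot file lying flat, 215 mm long (along its x, from -110 to +105), 42 mm wide, 14 mm high, loose; origin at mid length on the underside.
- bar_a_head (a point): centre line of the wide end face of the green bar: 32 mm from its origin along its x, at mid height (14 mm)
- bar_b_head (a point): centre line of the wide end face of the yellow bar: 32 mm from its origin along its x, at mid height (14 mm)
- bar_c_head (a point): centre line of the wide end face of the salmon pink bar: 32 mm from its origin along its x, at mid height (14 mm)
- bar_d_head (a point): centre line of the wide end face of the grey-blue bar: 32 mm from its origin along its x, at mid height (14 mm)

How it is judged:
By the outcome, as a careful person would: the job done as asked, in the order asked, and still so for the second after the job is handed in, with the robot touching nothing.
It also fails if it takes over 51 s, if anything falls off the work surface, if the arm or the gripper's body presses on something with over 40 N, if the wrist force passes 120 N, or if a joint passes its speed limit or range.

## Working session

There is one attempt and no reset: what is moved stays moved. The work goes in short steps, Python scripts to look and compute and a tool call to move; the robot and the scene stay as the last step left them, time stands still between calls to the robot, and variables do not carry over. Pictures are saved under pics/ and viewed, about 8 in all and at most 12, crops included, and the job is handed in when it is done.

Besides the shell and the picture viewer there is one more tool, called after "Request:" as name([rows], argument=value, ...), one row to a line, values as JSON. jog_arm: Moves the arm, as the interface text tells. Its arguments: {"type":"object","properties":{"rows":{"type":"array","items":{"type":"array","items":{"type":"number"}}},"force":{"type":"number"}},"required":["rows"]}

```bash
ls; mkdir -p pics; python3 - <<'E'
from workcell import monitor, imaging, bot
import cv2,numpy as np
print(monitor.read_state()); print(bot.pinch_z)
a=[]
for n in("top","scene"):
    im=imaging.read_camera(n);cv2.imwrite(f"pics/{n}0.png",im);a.append(im)
    print(n,imaging.camera_params(n))
print(imaging.camera_params("wrist"))
E
```

```text
pics
{'time': 0.0, 'q': array([-1.19389001e+00,  2.64770181e-01,  1.60539416e+00,  2.84755352e-05,
        1.27365956e+00, -3.69010952e-02]), 'joint_vel': array([-1.79678540e-05,  5.79790872e-04,  3.19728599e-04,  1.03652410e-03,
       -1.36398153e-03,  4.93657693e-04]), 'joint_torque': array([-3.78703204e-03, -5.15123677e+01, -3.67314613e+01, -5.08823405e-05,
        1.31854636e-02,  3.71919540e-06]), 'tool_pos': array([ 0.27115479, -0.61734819,  0.22993964]), 'tcp_rot': array([ 1.99396082,  0.42085915, -1.99467541]), 'wrist_force': array([-0.50906656, -0.06059397,  0.06741499]), 'torque': array([0.04929876, 0.04233446, 0.01416982]), 'width': 1.0014029014454366}
0.0187
top {'fx': 392.75627990554676, 'fy': 392.75627990554676, 'cx': 322.5467200965481, 'cy': 203.94251268973687, 'k1': -0.05444697551790386, 'T': array([[-0.00283224, -0.98863732,  0.15029382,  0.43803251],
       [-0.99992768,  0.00455656,  0.01112981,  0.05097182],
       [-0.01168817, -0.15025143, -0.98857872,  0.9626404 ],
       [ 0.        ,  0.        ,  0.        ,  1.        ]])}
scene {'fx': 422.3418814429864, 'fy': 422.3418814429864, 'cx': 321.403258950703, 'cy': 206.66886157811658, 'k1': -0.09863807085226865, 'T': array([[ 0.22793453,  0.74943431, -0.62160604,  1.35309217],
       [ 0.97363313, -0.18145512,  0.1382482 , -0.11059852],
       [-0.00918566, -0.63672777, -0.77103396,  1.06143208],
       [ 0.        ,  0.        ,  0.        ,  1.        ]])}
{'fx': 309.86255490829177, 'fy': 309.86255490829177, 'cx': 316.23812632165374, 'cy': 197.8927411076345, 'k1': -0.027777448815817216, 'T_tool_cam': array([[-2.70509090e-04, -2.65420620e-01,  9.64132678e-01,
        -1.43967185e-01],
       [ 9.99999827e-01,  4.31001160e-04,  3.99224762e-04,
         7.08166254e-04],
       [-5.21504787e-04,  9.64132620e-01,  2.65420458e-01,
        -6.69710557e-02],
       [ 0.00000000e+00,  0.00000000e+00,  0.00000000e+00,
         1.00000000e+00]])}
```

View pics/top0.png

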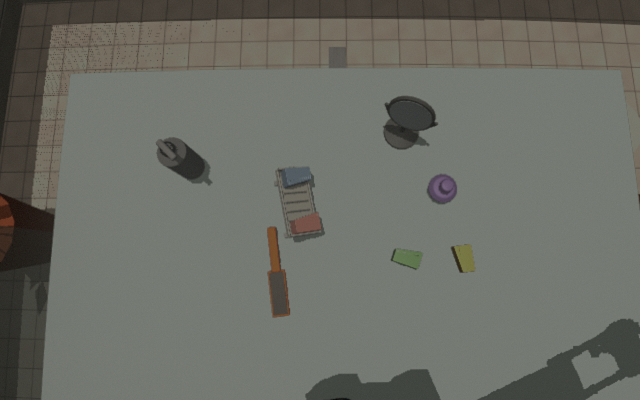

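View pics/scene0.png

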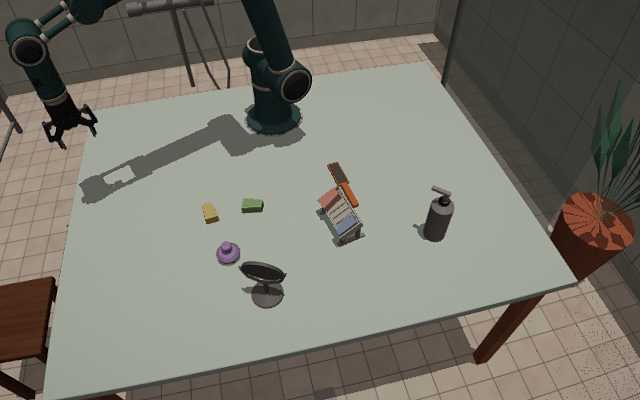

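The top view shows green at (407,259), yellow at (464,258) and the tray around (298,200), with pink at the near end and grey-blue at the far end. The tray's high side is to the left. The scene view agrees. Next I'll get coarse positions.

```bash
cat > h.py <<'E'
import numpy as np, cv2
from scipy.spatial.transform import Rotation as R
from workcell import monitor, imaging
HSV={'green':((40,60,40),(80,255,255)),'yellow':((22,90,40),(36,255,255)),'pink':((0,60,60),(8,150,255)),
     'blue':((98,50,40),(118,255,255))}
def pose(s=None):
    s=s or monitor.read_state(); T=np.eye(4); T[:3,:3]=R.from_rotvec(s['tcp_rot']).as_matrix(); T[:3,3]=s['tool_pos']; return T
def cam(n):
    p=imaging.camera_params(n)
    return p,(pose()@p['T_tool_cam'] if n=='wrist' else p['T'])
def rays(px,p):
    px=np.atleast_2d(px).astype(float)
    d=(px-[p['cx'],p['cy']])/[p['fx'],p['fy']]; u=d.copy()
    for _ in range(20): u=d/(1+p['k1']*(u**2).sum(1,keepdims=True))
    return np.c_[u,np.ones(len(u))]
def plane(px,c,z=0.,P0=None,n=None):
    p,T=c; P0=np.array([0,0,z]) if P0 is None else P0; n=np.array([0,0,1.]) if n is None else n
    d=rays(px,p)@T[:3,:3].T; o=T[:3,3]
    return o+d*(((P0-o)@n)/(d@n))[:,None]
def proj(X,c):
    p,T=c; q=(np.atleast_2d(X)-T[:3,3])@T[:3,:3]; u=q[:,:2]/q[:,2:]
    return u*(1+p['k1']*(u**2).sum(1,keepdims=True))*[p['fx'],p['fy']]+[p['cx'],p['cy']]
def tri(pa,ca,pb,cb):
    da,db=(rays(x,c[0])[0]@c[1][:3,:3].T for x,c in((pa,ca),(pb,cb)))
    oa,ob=ca[1][:3,3],cb[1][:3,3]
    t=np.linalg.lstsq(np.c_[da,-db],ob-oa,rcond=None)[0]
    A,B=oa+t[0]*da,ob+t[1]*db; return (A+B)/2,np.linalg.norm(A-B)
def blob(im,col):
    m=cv2.inRange(cv2.cvtColor(im,cv2.COLOR_BGR2HSV),*map(np.array,HSV[col]))
    cs,_=cv2.findContours(m,cv2.RETR_EXTERNAL,cv2.CHAIN_APPROX_NONE)
    return max(cs,key=cv2.contourArea)
def jog(Tt):
    D=np.linalg.inv(pose())@Tt
    return np.r_[D[:3,3],R.from_matrix(D[:3,:3]).as_rotvec()].round(4).tolist()
def down(p,yaw): # tool x down, tool y at yaw in plan
    y=np.array([np.cos(yaw),np.sin(yaw),0]);x=np.array([0,0,-1.]);T=np.eye(4)
    T[:3,:3]=np.c_[x,y,np.cross(x,y)];T[:3,3]=p;return T
E
python3 - <<'E'
from h import *
im=cv2.imread('pics/top0.png');c=cam('top');im2=cv2.imread('pics/scene0.png');c2=cam('scene')
for k in HSV:
    b=blob(im,k);m=cv2.moments(b);u=(m['m10']/m['m00'],m['m01']/m['m00'])
    b2=blob(im2,k);m2=cv2.moments(b2);u2=(m2['m10']/m2['m00'],m2['m01']/m2['m00'])
    print(k,m['m00'],np.round(u),m2['m00'],np.round(u2),plane(u,c,.028)[0].round(3),*tri(u,c,u2,c2),cv2.minAreaRect(b))
T=pose();print(T.round(3))
print('cam z',(T@c[0].get('x',np.eye(4))).shape, cam('wrist')[1].round(3))
E
```

```text
green 363.0 [407. 258.] 431.5 [610. 138.] [ 0.451 -0.139  0.028] [0.73863813 0.18606074 0.73161819] 0.6944513070748712 ((406.6500549316406, 256.5500183105469), (27.51181411743164, 17.076295852661133), 18.434947967529297)
yellow 353.0 [465. 257.] 136.0 [209. 211.] [ 0.45  -0.274  0.028] [ 0.45021621 -0.27675326  0.02589026] 0.003275946989888997 ((463.8461608886719, 258.23077392578125), (26.67179298400879, 16.86598777770996), 78.69007110595703)
pink 395.5 [306. 224.] 273.0 [329. 199.] [0.532 0.102 0.028] [0.52801803 0.09915357 0.06831531] 0.0009376635626635085 ((304.94122314453125, 223.76473999023438), (17.46256446838379, 29.589345932006836), 75.96376037597656)Traceback (most recent call last):
  File "<stdin>", line 4, in <module>
  File "h.py", line 31, in blob
    return max(cs,key=cv2.contourArea)
ValueError: max() iterable argument is empty
```

```bash
python3 - <<'E'
from h import *
T=pose();print(T.round(3))
az=np.arctan2(-.2,.45); y=T[:3,1]; print('yaw0',np.arctan2(y[1],y[0]),'az0',-1.194)
yaw=np.arctan2(y[1],y[0])+az+1.194+.037
r=np.array([np.cos(az),np.sin(az),0])
print(jog(down(np.array([.45,-.2,.15])+.04*r,yaw)))
E
```

```text
[[-0.001  0.402 -0.916  0.271]
 [ 0.002 -0.916 -0.402 -0.617]
 [-1.    -0.002 -0.     0.23 ]
 [ 0.     0.     0.     1.   ]]
yaw0 -1.156991567177425 az0 -1.194
[0.0807, -0.2805, -0.3585, -0.8128, -0.0009, 0.0019]
```

```bash
python3 - <<'E'
from h import *
print(jog(down([.45,-.2,.16],-.418)))
E
```

```text
[0.0707, -0.3101, -0.3316, -0.739, -0.0009, 0.002]
```

Request:
jog_arm([
  [0.07,-0.31,-0.33,-0.74,0,0,100],
  [0.07,-0.31,-0.33,-0.74,0,0,100],
  [0.07,-0.31,-0.33,-0.74,0,0,100],
  [0.07,-0.31,-0.33,-0.74,0,0,100],
  [0.07,-0.31,-0.33,-0.74,0,0,100],
  [0.07,-0.31,-0.33,-0.74,0,0,100],
  [0.07,-0.31,-0.33,-0.74,0,0,100],
  [0.07,-0.31,-0.33,-0.74,0,0,100],
  [0.07,-0.31,-0.33,-0.74,0,0,100],
  [0.07,-0.31,-0.33,-0.74,0,0,100],
  [0.07,-0.31,-0.33,-0.74,0,0,100],
  [0.07,-0.31,-0.33,-0.74,0,0,100],
  [0.07,-0.31,-0.33,-0.74,0,0,100],
  [0.07,-0.31,-0.33,-0.74,0,0,100],
  [0.07,-0.31,-0.33,-0.74,0,0,100],
])

```text
time: 1.6
tool_pos: [0.4484, -0.2019, 0.1609]
tcp_rot: [1.512, 0.983, -1.511]
wrist_force: [-0.1, 0.2, -0.3]
width: 1.0
```

```bash
python3 - <<'E'
from h import *
s=monitor.read_state();print(s['q'],s['tool_pos']);print(pose(s).round(3))
np.save('w1_T.npy',cam('wrist')[1]);im=imaging.read_camera('wrist');cv2.imwrite('pics/w1.png',im)
E
```

```text
[-4.74721393e-01 -2.74126740e-02  2.06290816e+00  1.39631457e-03
  1.10729009e+00 -5.63247374e-02] [ 0.44835875 -0.20193643  0.16091189]
[[-0.     0.913 -0.407  0.448]
 [ 0.002 -0.407 -0.913 -0.202]
 [-1.    -0.001 -0.001  0.161]
 [ 0.     0.     0.     1.   ]]
```

View pics/w1.png

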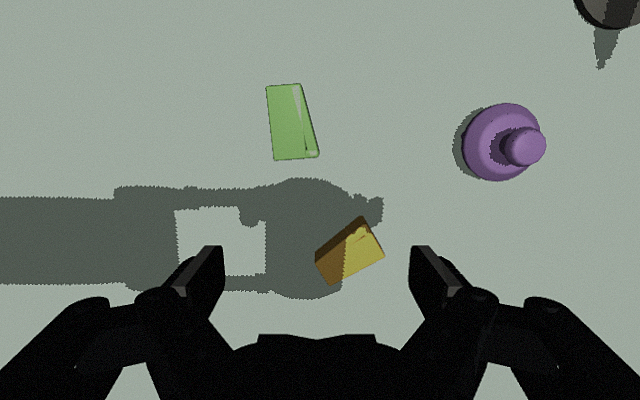

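The wrist view shows green around (292,122) and yellow around (350,250), half in the gripper's shadow. I need a zoom to separate the top faces from the side faces.

```bash
python3 - <<'E'
from h import *
im=cv2.imread('pics/w1.png')
a=cv2.resize(im[70:170,245:345],None,fx=4,fy=4,interpolation=cv2.INTER_CUBIC)
b=cv2.resize(im[205:305,300:400],None,fx=4,fy=4,interpolation=cv2.INTER_CUBIC)
cv2.imwrite('pics/w1z.png',np.hstack([a,b]))
c=imaging.camera_params('wrist'),np.load('w1_T.npy')
hs=cv2.cvtColor(im,cv2.COLOR_BGR2HSV)
for p in((285,125),(300,125),(310,140),(365,255),(335,265),(340,240)):print(p,hs[p[1],p[0]])
print(proj([[.45,-.27,0],[.45,-.27,.028],[.45,-.14,0],[.45,-.14,.028]],c).round(1))
E
```

```text
(285, 125) [ 47 100 163]
(300, 125) [ 48 108 160]
(310, 140) [ 50  95 169]
(365, 255) [ 30 134 156]
(335, 265) [ 23 165  99]
(340, 240) [ 21 137  54]
[[343.5 238.3]
 [345.9 249.5]
 [291.2 123. ]
 [288.7 123.9]]
```

View pics/w1z.png

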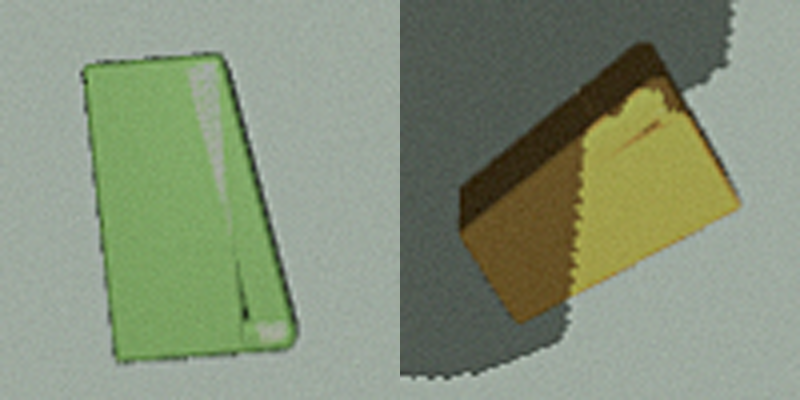

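```bash
cat >> h.py <<'E'
BAR=np.array([[32,-18],[32,24],[-32,12],[-32,-18]])/1000. # straight-wide, slant-wide, slant-narrow, straight-narrow
def fit2(M,X):
    a,b=M.mean(0),X.mean(0);U,_,V=np.linalg.svd((M-a).T@(X-b));D=np.diag([1,np.linalg.det(V.T@U.T)])
    Q=V.T@D@U.T;t=b-Q@a
    return t,np.arctan2(Q[1,0],Q[0,0]),np.linalg.norm(M@Q.T+t-X,axis=1)
E
python3 - <<'E'
from h import *
c=imaging.camera_params('wrist'),np.load('w1_T.npy')
g=np.array([[117,360],[291,348],[220,56],[85,65]])/4+[245,70]-.375
y=np.array([[120,323],[340,205],[262,75],[61,232]])/4+[300,205]-.375
y=y[[1,2,3,0]]
for n,k in(('green',g),('yellow',y)):
    X=plane(k,c,.028)[:,:2]
    print(n,'sides',np.linalg.norm(X-np.roll(X,-1,0),axis=1).round(4))
    t,a,e=fit2(BAR,X);print(t.round(4),'yaw',a.round(3),e.round(4),'grasp pt',(t-.003*np.array([-np.sin(a),np.cos(a)])).round(4))
# tray look: above tray, vertical
print(jog(down([.585,.13,.22],.20)))
E
```

```text
green sides [0.0391 0.0636 0.0287 0.0629]
[ 0.4511 -0.1391] yaw -1.925 [0.0015 0.0017 0.0009 0.0009] grasp pt [ 0.4482 -0.138 ]
yellow sides [0.0395 0.0629 0.0293 0.0626]
[ 0.4489 -0.2787] yaw 0.118 [0.0013 0.0017 0.001  0.0009] grasp pt [ 0.4493 -0.2816]
[-0.0586, -0.0101, -0.3587, -0.6188, -0.0017, 0.0008]
```

```bash
cat >> h.py <<'E'
def trayT(o,u): # origin, horizontal uphill direction angle
    x=np.array([np.cos(u)*np.cos(np.pi/6),np.sin(u)*np.cos(np.pi/6),.5]);y=np.array([np.sin(u),-np.cos(u),0])*-1
    y=np.array([-np.sin(u),np.cos(u),0]);T=np.eye(4);T[:3,:3]=np.c_[x,y,np.cross(x,y)];T[:3,3]=o;return T
def toolat(Tr,p,s): # tool at tray point p (TCP), tool y = s*tray x
    x=-Tr[:3,2];y=s*Tr[:3,0];T=np.eye(4);T[:3,:3]=np.c_[x,y,np.cross(x,y)];T[:3,3]=(Tr@np.r_[p,1])[:3];return T
E
python3 - <<'E'
from h import *
Tr=trayT([.585,.125,.058],np.arctan2(.98,-.21));print(Tr.round(2))
G=toolat(Tr,[0,-.06,.13],1);print(G.round(3));print(jog(G))
E
```

```text
[[-0.18 -0.98  0.1   0.58]
 [ 0.85 -0.21 -0.49  0.12]
 [ 0.5   0.    0.87  0.06]
 [ 0.    0.    0.    1.  ]]
[[-0.105 -0.181  0.978  0.657]
 [ 0.489  0.847  0.21   0.074]
 [-0.866  0.5    0.     0.171]
 [ 0.     0.     0.     1.   ]]
[-0.0094, 0.0787, -0.3369, -2.141, 0.5715, 0.2909]
```

Request:
jog_arm([
  [-0.03,0.08,-0.337,-2.141,0.571,0.291,100],
  [-0.03,0.08,-0.337,-2.141,0.571,0.291,100],
  [-0.03,0.08,-0.337,-2.141,0.571,0.291,100],
  [-0.03,0.08,-0.337,-2.141,0.571,0.291,100],
  [-0.03,0.08,-0.337,-2.141,0.571,0.291,100],
  [-0.03,0.08,-0.337,-2.141,0.571,0.291,100],
  [-0.03,0.08,-0.337,-2.141,0.571,0.291,100],
  [-0.03,0.08,-0.337,-2.141,0.571,0.291,100],
  [-0.03,0.08,-0.337,-2.141,0.571,0.291,100],
  [-0.03,0.08,-0.337,-2.141,0.571,0.291,100],
  [-0.01,0.08,-0.337,-2.141,0.571,0.291,100],
  [-0.01,0.08,-0.337,-2.141,0.571,0.291,100],
  [-0.01,0.08,-0.337,-2.141,0.571,0.291,100],
  [-0.01,0.08,-0.337,-2.141,0.571,0.291,100],
  [-0.01,0.08,-0.337,-2.141,0.571,0.291,100],
  [-0.01,0.08,-0.337,-2.141,0.571,0.291,100],
  [-0.01,0.08,-0.337,-2.141,0.571,0.291,100],
  [-0.01,0.08,-0.337,-2.141,0.571,0.291,100],
  [-0.01,0.08,-0.337,-2.141,0.571,0.291,100],
])

```text
time: 3.55
tool_pos: [0.6582, 0.0737, 0.1715]
tcp_rot: [0.249, 1.58, 0.573]
wrist_force: [-0.4, -0.7, 0.7]
width: 1.002
```

```bash
python3 - <<'E'
from h import *
s=monitor.read_state();print(s['q'],s['tool_pos']);print(pose(s).round(3))
np.save('w2_T.npy',cam('wrist')[1]);im=imaging.read_camera('wrist');cv2.imwrite('pics/w2.png',im)
E
```

```text
[-0.17313791  0.38859645  1.64273132  0.49462862  1.35115341 -2.12309606] [0.65824397 0.07369281 0.17151336]
[[-0.104 -0.181  0.978  0.658]
 [ 0.489  0.847  0.208  0.074]
 [-0.866  0.499  0.     0.172]
 [ 0.     0.     0.     1.   ]]
```

View pics/w2.png

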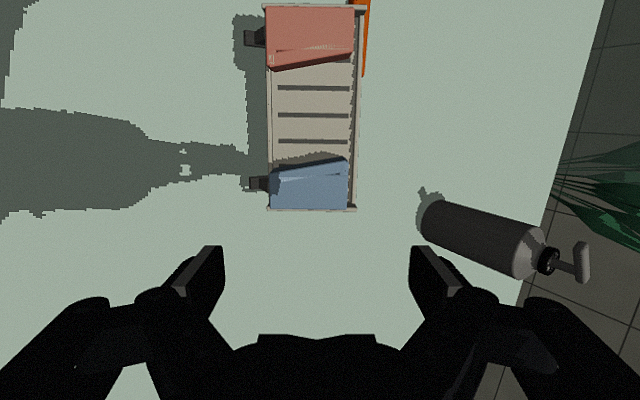

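```bash
python3 - <<'E'
from h import *
im=cv2.imread('pics/w2.png')
a=cv2.resize(im[0:110,245:385],None,fx=5.5,fy=5.5,interpolation=cv2.INTER_CUBIC)[:, :770]
b=cv2.resize(im[110:220,245:385],None,fx=5.5,fy=5.5,interpolation=cv2.INTER_CUBIC)
cv2.imwrite('pics/w2z.png',cv2.resize(im[0:220,245:385],None,fx=2.7*1,fy=2.7,interpolation=cv2.INTER_CUBIC) if 0 else np.hstack([cv2.resize(x,(400,314)) for x in (a,b)]) if 0 else cv2.rotate(cv2.resize(im[0:220,245:385],None,fx=3.6,fy=3.6,interpolation=cv2.INTER_CUBIC),cv2.ROTATE_90_COUNTERCLOCKWISE))
c=imaging.camera_params('wrist'),np.load('w2_T.npy')
Tr=trayT([.585,.125,.058],np.arctan2(.98,-.21))
P=lambda p:proj((Tr@np.r_[p,1])[:3],c).round(1)[0]
for p in([0,0,0],[0,.08,.018],[0,-.08,.018],[.037,0,.005],[-.037,0,.005]):print(p,P(p))
E
```

```text
[0, 0, 0] [316.3 120.3]
[0, 0.08, 0.018] [316.2  10.8]
[0, -0.08, 0.018] [316.3 215. ]
[0.037, 0, 0.005] [359.9 120.4]
[-0.037, 0, 0.005] [272.6 120.5]
```

View pics/w2z.png

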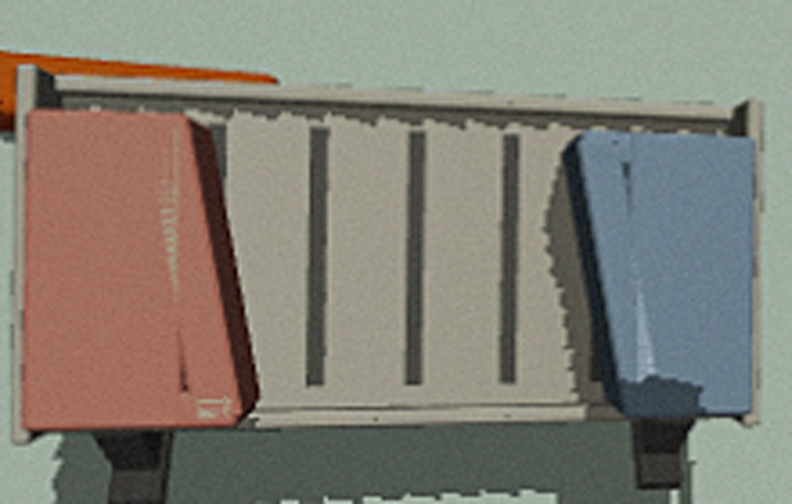

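```bash
python3 - <<'E'
from h import *
from scipy.optimize import least_squares
c=imaging.camera_params('wrist'),np.load('w2_T.npy')
z2p=lambda Z:np.c_[245+139.5-np.array(Z)[:,1]/3.6, np.array(Z)[:,0]/3.6]-[0,.4]
Z=[(18,66),(12,442),(762,103),(757,425)]
M=np.array([[.039,.08,.018],[-.039,.08,.018],[.039,-.08,.018],[-.039,-.08,.018]])
px=z2p(Z);print(px.round(1))
f=lambda v:(proj((np.c_[M,np.ones(4)]@trayT(v[:3] if len(v)>3 else [v[0],v[1],.058],v[-1]).T)[:,:3],c)-px).ravel()
r=least_squares(f,[.585,.125,1.78]);print(r.x,r.fun.round(1))
r4=least_squares(f,[.585,.125,.058,1.78]);print(r4.x,r4.fun.round(1))
Tr=trayT([r.x[0],r.x[1],.058],r.x[2]);np.save('tray.npy',Tr)
# neighbours: slanting top edges, plane z=.028 in tray
W=z2p([(188,120),(235,415),(30,108),(25,428),(578,134),(625,412),(752,138),(750,412)])
X=plane(W,c,P0=(Tr@[0,0,.028,1])[:3],n=Tr[:3,2])
print(((np.c_[X,np.ones(len(X))])@np.linalg.inv(Tr).T)[:,:3].round(4))
E
```

```text
[[366.2   4.6]
 [261.7   2.9]
 [355.9 211.3]
 [266.4 209.9]]
[0.5813647  0.12071418 1.76181283] [ 0.6 -0.  -0.5 -0.2  0.6  0.2 -0.4  0.2]
[0.58121488 0.12105057 0.05724028 1.76176667] [ 0.3  0.2 -0.4  0.1  0.4 -0.1 -0.3 -0.2]
[[ 0.0278  0.0453  0.028 ]
 [-0.0324  0.0354  0.028 ]
 [ 0.029   0.0745  0.028 ]
 [-0.0343  0.0744  0.028 ]
 [ 0.0282 -0.0344  0.028 ]
 [-0.0334 -0.0459  0.028 ]
 [ 0.0289 -0.0745  0.028 ]
 [-0.034  -0.075   0.028 ]]
```

```bash
python3 - <<'E'
from h import *
p=imaging.camera_params('wrist');c=(p,p['T_tool_cam'])
for d in(0,.006,.013):
    print(d,proj([[-d,-.0425,-.011],[-d,.0425,-.011],[-d,.0425,.011],[-d-.02,.0425,-.011]],c).round(0).tolist())
im=cv2.imread('pics/w2.png')[235:305,400:500]
cv2.imwrite('pics/f.png',cv2.resize(np.clip(im.astype(float)*3,0,255).astype(np.uint8),None,fx=6,fy=6))
E
```

```text
0 [[231.0, 230.0], [402.0, 230.0], [398.0, 269.0], [414.0, 246.0]]
0.006 [[227.0, 234.0], [405.0, 234.0], [402.0, 275.0], [418.0, 252.0]]
0.013 [[223.0, 240.0], [409.0, 240.0], [405.0, 283.0], [424.0, 260.0]]
```

View pics/f.png

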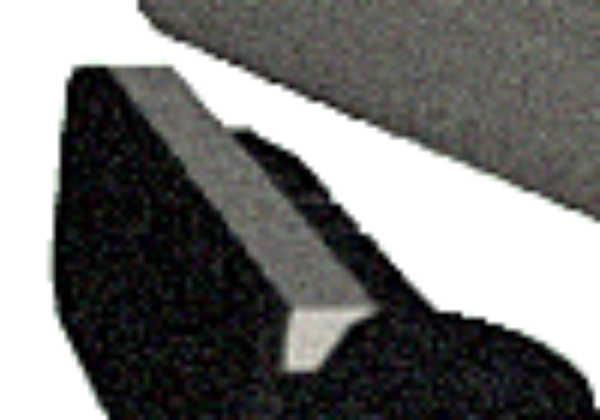

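```bash
python3 - <<'E'
from h import *
print(jog(down([.4493,-.2816,.11],.118)))
E
```

```text
[-0.0985, -0.294, -0.2785, 1.6212, -0.4337, -0.3958]
```

Request:
jog_arm([
  [-0.05,0,0,0,0,0,100],
  [-0.12,-0.294,-0.2785,1.621,-0.434,-0.396,100],
  [-0.12,-0.294,-0.2785,1.621,-0.434,-0.396,100],
  [-0.12,-0.294,-0.2785,1.621,-0.434,-0.396,100],
  [-0.12,-0.294,-0.2785,1.621,-0.434,-0.396,100],
  [-0.12,-0.294,-0.2785,1.621,-0.434,-0.396,100],
  [-0.12,-0.294,-0.2785,1.621,-0.434,-0.396,100],
  [-0.12,-0.294,-0.2785,1.621,-0.434,-0.396,100],
  [-0.0985,-0.294,-0.2785,1.621,-0.434,-0.396,100],
  [-0.0985,-0.294,-0.2785,1.621,-0.434,-0.396,100],
  [-0.0985,-0.294,-0.2785,1.621,-0.434,-0.396,100],
  [-0.0985,-0.294,-0.2785,1.621,-0.434,-0.396,100],
  [-0.0985,-0.294,-0.2785,1.621,-0.434,-0.396,100],
  [-0.0985,-0.294,-0.2785,1.621,-0.434,-0.396,100],
  [-0.0985,-0.294,-0.2785,1.621,-0.434,-0.396,100],
  [-0.0985,-0.294,-0.2785,1.621,-0.434,-0.396,100],
  [-0.0985,-0.294,-0.2785,1.621,-0.434,-0.396,100],
])

```text
time: 5.3
tool_pos: [0.4492, -0.2818, 0.11]
tcp_rot: [1.122, 1.262, -1.121]
wrist_force: [-0.6, -0.4, -0.2]
width: 0.996
```

```bash
python3 - <<'E'
from h import *
s=monitor.read_state();print(s['q'],s['tool_pos']);print(pose(s).round(3))
np.save('w3_T.npy',cam('wrist')[1]);im=imaging.read_camera('wrist');cv2.imwrite('pics/w3.png',im)
c=imaging.camera_params('wrist'),np.load('w3_T.npy')
cv2.imwrite('pics/w3z.png',cv2.resize(im[150:350,220:420],None,fx=3,fy=3,interpolation=cv2.INTER_CUBIC))
E
```

```text
[-6.07336463e-01  1.00873168e-01  2.03313180e+00  1.42431621e-04
  1.00715376e+00 -7.25609631e-01] [ 0.44921741 -0.2818153   0.11001827]
[[ 0.     0.993  0.118  0.449]
 [-0.     0.118 -0.993 -0.282]
 [-1.     0.     0.     0.11 ]
 [ 0.     0.     0.     1.   ]]
```

View pics/w3z.png

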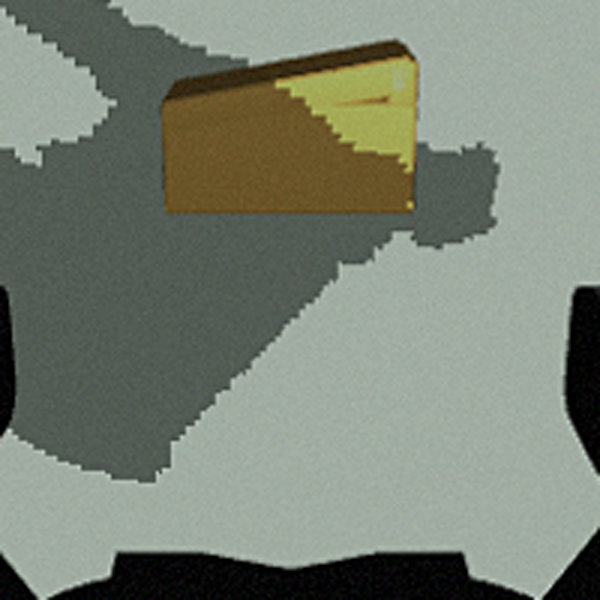

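Clear: in the zoom, the straight side runs (166,211)–(414,212) and the slanting side (164,102)–(416,58). I'll refine the grasp from these.

```bash
python3 - <<'E'
from h import *
c=imaging.camera_params('wrist'),np.load('w3_T.npy')
k=np.array([(414.5,213),(416.5,57.5),(163.5,101.5),(165.5,212.5)])/3+[220,150]-.33
X=plane(k,c,.028)[:,:2];print(np.linalg.norm(X-np.roll(X,-1,0),axis=1).round(4))
t,a,e=fit2(BAR,X);g=t-.003*np.array([-np.sin(a),np.cos(a)]);print(t.round(4),a,e.round(4),g.round(4))
# straight side line position gives lateral: 
print(jog(down([*g,.002],a)))
E
```

```text
[0.0405 0.0636 0.0293 0.0641]
[ 0.449  -0.2785] 0.11543607070005239 [0.0006 0.0013 0.0006 0.0005] [ 0.4493 -0.2814]
[0.108, 0.0001, -0.0004, 0.0026, 0.0002, -0.0003]
```

Request:
jog_arm([
  [0.04,0,0,0,0,0,100],
  [0.075,0,0,0,0,0,100],
  [0.095,0,0,0,0,0,100],
  [0.108,0,0,0,0,0,100],
  [0.108,0,0,0,0,0,100],
  [0.108,0,0,0,0,0,100],
  [0.108,0,0,0,0,0,55],
  [0.108,0,0,0,0,0,55],
  [0.108,0,0,0,0,0,55],
  [0.108,0,0,0,0,0,55],
  [0.108,0,0,0,0,0,55],
  [0.108,0,0,0,0,0,55],
], force=40)

```text
time: 6.55
tool_pos: [0.4507, -0.2829, 0.0038]
tcp_rot: [1.122, 1.259, -1.121]
wrist_force: [0.0, -0.6, 6.8]
width: 0.739
```

```bash
python3 - <<'E'
from h import *
s=monitor.read_state();print(s['q'],s['tool_pos'],s['wrist_force'],s['width'])
im=imaging.read_camera('wrist');cv2.imwrite('pics/w4.png',im)
cv2.imwrite('pics/w4z.png',cv2.resize(np.clip(im[180:330,180:460]*1.8,0,255).astype(np.uint8),None,fx=2.8,fy=2.8,interpolation=cv2.INTER_CUBIC))
p=imaging.camera_params('wrist');c=(p,p['T_tool_cam'])
for d in(0,.006,.008):print(d,proj([[-d,-.032,-.011],[-d,.032,-.011]],c).round(0).tolist())
E
```

```text
[-6.07305891e-01  2.48787574e-01  2.09551406e+00 -8.98198880e-06
  7.93479848e-01 -7.25390770e-01] [ 0.45068058 -0.28286606  0.00376306] [ 0.00805648 -0.64564427  6.7664411 ] 0.7385125607914165
0 [[251.0, 228.0], [380.0, 228.0]]
0.006 [[249.0, 233.0], [383.0, 233.0]]
0.008 [[248.0, 234.0], [384.0, 235.0]]
```

View pics/w4z.png

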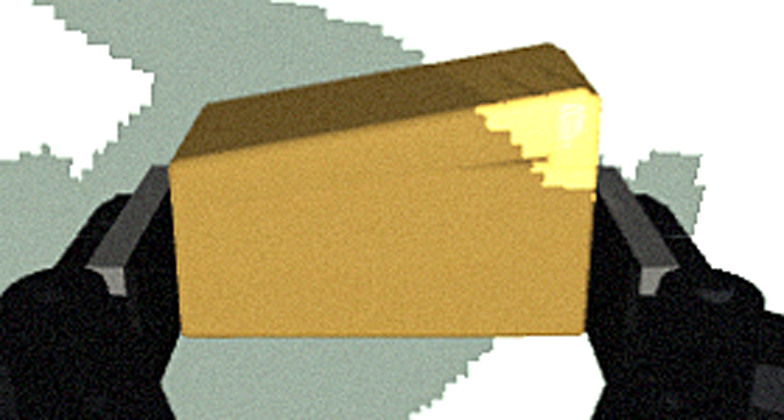

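```bash
cat >> h.py <<'E'
def inhand(k,h): # corner pixels -> bar origin in tool (y,-z) plane, yaw; h = TCP height over underside
    p=imaging.camera_params('wrist');c=(p,p['T_tool_cam'])
    X=plane(k,c,P0=np.array([-(.028-h),0,0]),n=np.array([1.,0,0]))
    X=np.c_[X[:,1],-X[:,2]]; print(np.linalg.norm(X-np.roll(X,-1,0),axis=1).round(4))
    return fit2(BAR,X)
def placeT(Tr,bx,by,t,a,h,s): # tool pose putting bar origin at tray (bx,by,hgt); bar x = s*tray x
    B=np.eye(4);B[:3,:3]=np.diag([s,s,1.]);B[:3,3]=[bx,by,0]          # bar in tray
    G=np.eye(4)                                                         # bar in tool: x_b = cos a y + sin a(-z)
    e=np.array([0,np.cos(a),-np.sin(a)]);n=np.array([-1.,0,0]);G[:3,:3]=np.c_[e,np.cross(n,e),n];G[:3,3]=[h,t[0],-t[1]]
    return Tr@B@np.linalg.inv(G)
E
python3 - <<'E'
from h import *
k=np.array([(584,335),(600,93),(170,160),(182,336)])/2.8+180-.33
t,a,e=inhand(k,.0038);print(t.round(4),a,e.round(4))
T=pose();yt=np.arctan2(T[1,1],T[0,1]);d=np.array([.449,-.2785])-T[:2,3]
print('from world fit',d@[np.cos(yt),np.sin(yt)],d@[-np.sin(yt),np.cos(yt)],.1154-yt,T[2,3])
np.save('hy.npy',[*t,a])
E
```

```text
[0.0402 0.0641 0.03   0.0636]
[0.0003 0.0042] -0.0059333313991864565 [0.0008 0.0012 0.0003 0.0004]
from world fit -0.001169268709549361 0.004524452569013918 -0.0027270244012533584 0.0037772240681323427
```

```bash
python3 - <<'E'
from h import *
Tr=np.load('tray.npy');P=placeT(Tr,-.0015,.019,[0,.0044],0,.0038,1)
H=P.copy();H[:3,3]+=.07*Tr[:3,2]
print(P.round(3));print(jog(H))
E
```

```text
[[-0.095 -0.164  0.982  0.568]
 [ 0.491  0.85   0.19   0.115]
 [-0.866  0.5    0.     0.061]
 [ 0.     0.     0.     1.   ]]
[-0.1178, 0.1659, -0.3459, -1.6012, 0.4335, 0.399]
```

Request:
jog_arm([
  [-0.02,0,0,0,0,0,55],
  [-0.06,0,0,0,0,0,55],
  [-0.11,0,0,0,0,0,55],
  [-0.15,0.166,-0.346,-1.601,0.433,0.399,55],
  [-0.15,0.166,-0.346,-1.601,0.433,0.399,55],
  [-0.15,0.166,-0.346,-1.601,0.433,0.399,55],
  [-0.15,0.166,-0.346,-1.601,0.433,0.399,55],
  [-0.15,0.166,-0.346,-1.601,0.433,0.399,55],
  [-0.15,0.166,-0.346,-1.601,0.433,0.399,55],
  [-0.15,0.166,-0.346,-1.601,0.433,0.399,55],
  [-0.15,0.166,-0.346,-1.601,0.433,0.399,55],
  [-0.15,0.166,-0.346,-1.601,0.433,0.399,55],
  [-0.15,0.166,-0.346,-1.601,0.433,0.399,55],
  [-0.15,0.166,-0.346,-1.601,0.433,0.399,55],
  [-0.15,0.166,-0.346,-1.601,0.433,0.399,55],
  [-0.118,0.166,-0.346,-1.601,0.433,0.399,55],
  [-0.118,0.166,-0.346,-1.601,0.433,0.399,55],
  [-0.118,0.166,-0.346,-1.601,0.433,0.399,55],
  [-0.118,0.166,-0.346,-1.601,0.433,0.399,55],
])

```text
time: 8.5
tool_pos: [0.5748, 0.0806, 0.1224]
tcp_rot: [0.264, 1.575, 0.559]
wrist_force: [0.1, 0.0, -0.2]
width: 0.739
```

```bash
python3 - <<'E'
from h import *
s=monitor.read_state();print(s['time'],s['tool_pos'],s['wrist_force'],s['width'])
im=imaging.read_camera('wrist');cv2.imwrite('pics/w5.png',im)
cv2.imwrite('pics/w5z.png',cv2.resize(np.clip(im[60:360,160:480]*1.6,0,255).astype(np.uint8),None,fx=2,fy=2,interpolation=cv2.INTER_CUBIC))
Tr=np.load('tray.npy');P=placeT(Tr,-.0015,.019,[0,.0044],0,.0038,1)
print(jog(P))
E
```

```text
8.5 [0.57475458 0.08064231 0.12242267] [ 0.05197538  0.03816806 -0.19008824] 0.7386347556061196
[0.0714, -0.0008, -0.0009, 0.0008, 0.0019, 0.0008]
```

View pics/w5z.png

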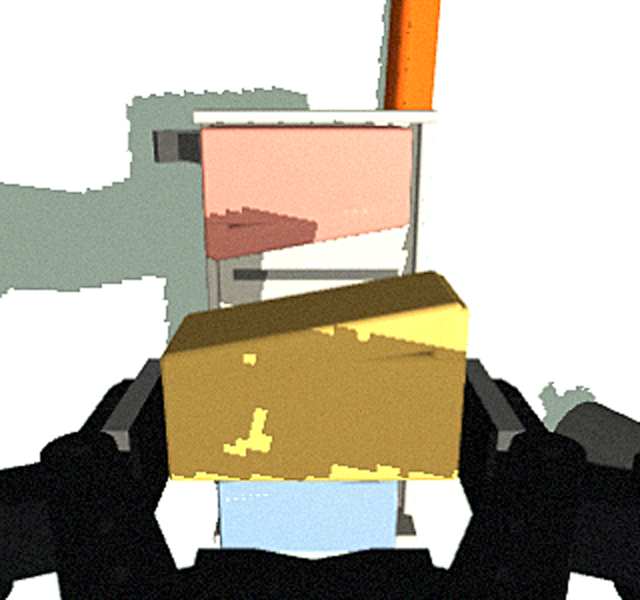

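Request:
jog_arm([
  [0.03,-0.001,-0.001,0,0.002,0,55],
  [0.05,-0.001,-0.001,0,0.002,0,55],
  [0.058,-0.001,-0.001,0,0.002,0,55],
  [0.063,-0.001,-0.001,0,0.002,0,55],
  [0.066,-0.001,-0.001,0,0.002,0,55],
  [0.068,-0.001,-0.001,0,0.002,0,55],
  [0.069,-0.001,-0.001,0,0.002,0,55],
  [0.069,-0.001,-0.001,0,0.002,0,55],
  [0.069,-0.001,-0.001,0,0.002,0,55],
])

```text
time: 9.45
tool_pos: [0.5682, 0.1132, 0.0629]
tcp_rot: [0.263, 1.576, 0.559]
wrist_force: [-0.1, -0.1, -0.8]
width: 0.74
```

```bash
cat >st.py <<'E'
from h import *
import sys
s=monitor.read_state();Tr=np.load('tray.npy');i=np.linalg.inv(Tr)
print(s['time'],s['width'],'F tray',(Tr[:3,:3].T@s['wrist_force']).round(1),'TCP tray',(i@np.r_[s['tool_pos'],1])[:3].round(4))
print((i[:3,:3]@pose(s)[:3,:3]).round(3).tolist(),s['q'].round(2))
E
python3 st.py
```

```text
9.45 0.7404216437159459 F tray [-0.5  0.2 -0.7] TCP tray [-0.0018  0.0143  0.0067]
[[-0.001, 1.0, 0.001], [-0.001, 0.001, -1.0], [-1.0, -0.001, 0.001]] [-0.14  0.35  1.93  0.56  1.11 -2.21]
```

Request:
jog_arm([
  [0.001,0,0,0,0,0,55],
  [0.002,0,0,0,0,0,55],
  [0.0025,0,0,0,0,0,55],
  [0.0025,0,0,0,0,0,55],
])

```text
time: 9.85
tool_pos: [0.5678, 0.1145, 0.0605]
tcp_rot: [0.263, 1.576, 0.559]
wrist_force: [-0.1, -0.3, -0.4]
width: 0.736
```

```bash
python3 st.py
```

```text
9.85 0.736134627467073 F tray [-0.4  0.2 -0.2] TCP tray [-0.0018  0.0145  0.004 ]
[[-0.001, 1.0, 0.001], [-0.0, 0.001, -1.0], [-1.0, -0.001, 0.0]] [-0.13  0.35  1.93  0.56  1.11 -2.21]
```

Request:
jog_arm([
  [0.0005,0,0,0,0,0,55],
  [0.001,0,0,0,0,0,55],
  [0.0015,0,0,0,0,0,55],
  [0.0015,0,0,0,0,0,55],
])

```text
time: 10.25
tool_pos: [0.568, 0.1146, 0.0604]
tcp_rot: [0.262, 1.575, 0.559]
wrist_force: [-2.4, -4.2, 7.3]
width: 0.738
```

```bash
python3 st.py
```

```text
10.25 0.7382234252052826 F tray [0.4 3.2 8.1] TCP tray [-0.0018  0.0143  0.0038]
[[-0.001, 1.0, 0.002], [-0.001, 0.002, -1.0], [-1.0, -0.001, 0.001]] [-0.13  0.35  1.93  0.56  1.11 -2.21]
```

Request:
jog_arm([
  [0,0,0,0,0,0,55],
  [0,0,0,0,0,0,78],
  [0,0,0,0,0,0,85],
  [0,0,0,0,0,0,95],
  [0,0,0,0,0,0,95],
  [0,0,0,0,0,0,95],
  [-0.02,0,0,0,0,0,95],
  [-0.06,0,0,0,0,0,100],
  [-0.1,0,0,0,0,0,100],
  [-0.1,0,0,0,0,0,100],
])

```text
time: 11.25
tool_pos: [0.582, 0.0633, 0.1526]
tcp_rot: [0.259, 1.565, 0.557]
wrist_force: [0.8, -0.1, 0.4]
width: 0.998
```

```bash
python3 st.py; python3 - <<'E'
from h import *
np.save('w6_T.npy',cam('wrist')[1]);im=imaging.read_camera('wrist');cv2.imwrite('pics/w6.png',im)
cv2.imwrite('pics/w6z.png',cv2.resize(np.clip(im[20:260,200:440]*1.4,0,255).astype(np.uint8),None,fx=2.5,fy=2.5,interpolation=cv2.INTER_CUBIC))
E
```

```text
11.25 0.9977810232992885 F tray [ 0.  -0.7  0.5] TCP tray [-0.0016  0.0103  0.1102]
[[-0.005, 1.0, 0.005], [-0.01, 0.005, -1.0], [-1.0, -0.005, 0.01]] [-0.21  0.27  1.84  0.5   1.28 -2.18]
```

View pics/w6z.png

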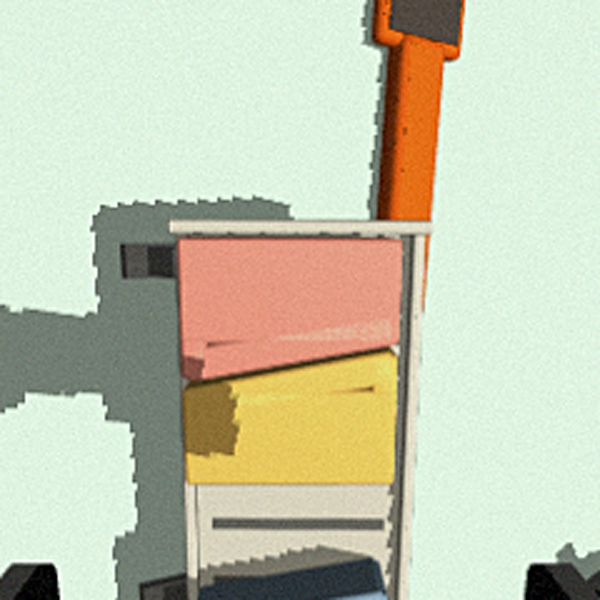

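```bash
python3 - <<'E'
from h import *
Tr=np.load('tray.npy');i=np.linalg.inv(Tr)
c=imaging.camera_params('wrist'),np.load('w6_T.npy')
k=np.array([(187,485),(393,485),(393,348),(185,385),(180,380),(400,345)])/2.5+[200,20]-.3
X=plane(k,c,P0=(Tr@[0,0,.028,1])[:3],n=Tr[:3,2])
print((np.c_[X,np.ones(len(X))]@i.T)[:,:3].round(4))
print(jog(down([.4482,-.138,.11],-1.925+np.pi)))
E
```

```text
[[-0.0341  0.0014  0.028 ]
 [ 0.0292  0.0019  0.028 ]
 [ 0.0275  0.0441  0.028 ]
 [-0.0337  0.0327  0.028 ]
 [-0.0352  0.0342  0.028 ]
 [ 0.0295  0.045   0.028 ]]
[-0.0525, -0.1699, -0.1682, 0.5344, -0.1342, -0.5089]
```

Request:
jog_arm([
  [-0.03,0,0,0,0,0,100],
  [-0.0525,-0.17,-0.168,0.534,-0.134,-0.509,100],
  [-0.0525,-0.17,-0.168,0.534,-0.134,-0.509,100],
  [-0.0525,-0.17,-0.168,0.534,-0.134,-0.509,100],
  [-0.0525,-0.17,-0.168,0.534,-0.134,-0.509,100],
  [-0.0525,-0.17,-0.168,0.534,-0.134,-0.509,100],
  [-0.0525,-0.17,-0.168,0.534,-0.134,-0.509,100],
  [-0.0525,-0.17,-0.168,0.534,-0.134,-0.509,100],
  [-0.0525,-0.17,-0.168,0.534,-0.134,-0.509,100],
  [-0.0525,-0.17,-0.168,0.534,-0.134,-0.509,100],
  [-0.0525,-0.17,-0.168,0.534,-0.134,-0.509,100],
])

```text
time: 12.4
tool_pos: [0.4494, -0.1379, 0.1103]
tcp_rot: [0.277, 1.553, -0.277]
wrist_force: [0.1, -0.2, -0.4]
width: 0.998
```

```bash
python3 - <<'E'
from h import *
s=monitor.read_state();print(s['time'],s['tool_pos'],s['q'].round(2))
c=cam('wrist');im=imaging.read_camera('wrist');cv2.imwrite('pics/w7.png',im)
hs=cv2.cvtColor(cv2.GaussianBlur(im,(3,3),0),cv2.COLOR_BGR2HSV)
m=cv2.morphologyEx(cv2.inRange(hs,(38,60,30),(80,255,255)),cv2.MORPH_CLOSE,np.ones((9,9)))
b=max(cv2.findContours(m,0,1)[0],key=cv2.contourArea);ap=cv2.approxPolyDP(cv2.convexHull(b),4,True)[:,0]
print(ap.tolist(),cv2.contourArea(b))
X=plane(ap,c,.028)[:,:2];print(X.round(4).tolist(),np.linalg.norm(X-np.roll(X,-1,0),axis=1).round(4))
def mc(t,a):
    Q=np.array([[np.cos(a),-np.sin(a)],[np.sin(a),np.cos(a)]]);return BAR@Q.T+t
W=mc(np.array([.4511,-.1391]),-1.925)
print('predicted',proj(np.c_[W,np.full(4,.028)],c).round(1).tolist(),proj(np.c_[W,np.zeros(4)],c).round(1).tolist())
E
```

```text
12.4 [ 0.4493786  -0.13788987  0.11025587] [-0.35 -0.01  2.15  0.    1.   -1.57]
[[356, 180], [357, 220], [277, 233], [274, 185], [279, 178]] 4105.0
[[0.4423, -0.1043], [0.4725, -0.1135], [0.4612, -0.1755], [0.4247, -0.1632], [0.4211, -0.1576]] [0.0316 0.0631 0.0385 0.0066 0.0574]
predicted [[273.5, 182.9], [275.4, 235.3], [357.7, 220.9], [359.1, 183.0]] [[278.0, 175.6], [279.5, 223.0], [353.5, 210.0], [354.7, 175.7]]
```

```bash
python3 - <<'E'
from h import *
print(jog(down([.4482,-.138,.002],-1.925+np.pi)))
E
```

```text
[0.1082, -0.0004, -0.0009, 0.001, 0.0002, -0.0003]
```

Request:
jog_arm([
  [0.04,0,-0.001,0,0,0,100],
  [0.075,0,-0.001,0,0,0,100],
  [0.095,0,-0.001,0,0,0,100],
  [0.108,0,-0.001,0,0,0,100],
  [0.108,0,-0.001,0,0,0,100],
  [0.108,0,-0.001,0,0,0,100],
  [0.108,0,-0.001,0,0,0,55],
  [0.108,0,-0.001,0,0,0,55],
  [0.108,0,-0.001,0,0,0,55],
  [0.108,0,-0.001,0,0,0,55],
  [0.108,0,-0.001,0,0,0,55],
  [0.108,0,-0.001,0,0,0,55],
], force=40)

```text
time: 13.65
tool_pos: [0.4499, -0.1381, 0.0038]
tcp_rot: [0.277, 1.549, -0.277]
wrist_force: [-0.5, 0.2, 6.9]
width: 0.739
```

```bash
python3 - <<'E'
from h import *
s=monitor.read_state();print(s['time'],s['tool_pos'],s['wrist_force'],s['width'])
im=imaging.read_camera('wrist');cv2.imwrite('pics/w8.png',im)
cv2.imwrite('pics/w8z.png',cv2.resize(np.clip(im[180:330,180:460]*1.8,0,255).astype(np.uint8),None,fx=2.8,fy=2.8,interpolation=cv2.INTER_CUBIC))
T=pose();yt=np.arctan2(T[1,1],T[0,1]);d=np.array([.4511,-.1391])-T[:2,3]
print('from world fit',d@[np.cos(yt),np.sin(yt)],d@[-np.sin(yt),np.cos(yt)],-1.925-yt)
E
```

```text
13.65 [ 0.44992215 -0.1381317   0.00381956] [-0.54399283  0.23022729  6.90825797] 0.7394435183692064
from world fit -0.000491722134116727 -0.00139493017744681 -3.1426501432033502
```

View pics/w8z.png

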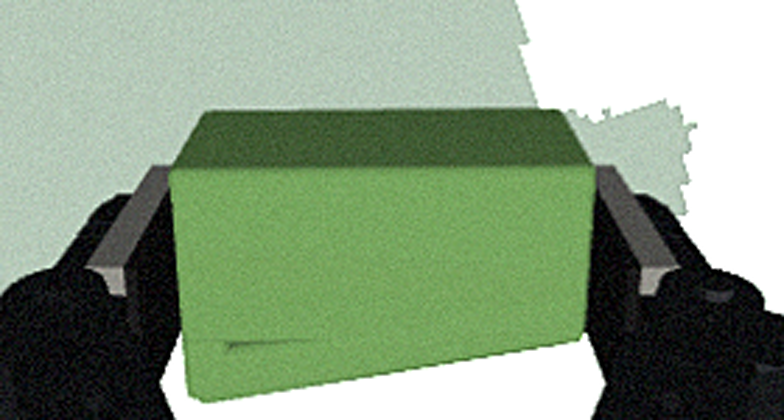

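Green is gripped flat, wide end at the left. In the zoom the straight edge runs (171,170)–(593,168).

```bash
python3 - <<'E'
from h import *
k=np.array([(171,168),(189,405),(584,339),(595,167)])/2.8+180-.33
t,a,e=inhand(k,.0038);print(t.round(4),a,e.round(4))
Tr=np.load('tray.npy');P=placeT(Tr,-.0015,-.019,[0,-.0015],np.pi,.0038,-1)
print((np.linalg.inv(Tr)@P).round(4)); H=P.copy();H[:3,3]+=.07*Tr[:3,2];print(jog(H))
E
```

```text
[0.0415 0.0645 0.0293 0.0631]
[-0.0004 -0.0021] -3.1360179275384645 [0.0005 0.0004 0.0004 0.0006]
[[-0.      1.      0.     -0.0015]
 [ 0.      0.     -1.     -0.0175]
 [-1.      0.      0.      0.0038]
 [ 0.      0.      0.      1.    ]]
[-0.117, 0.2648, 0.0689, -0.5306, 0.146, 0.5112]
```

Request:
jog_arm([
  [-0.02,0,0,0,0,0,55],
  [-0.06,0,0,0,0,0,55],
  [-0.11,0,0,0,0,0,55],
  [-0.15,0.265,0.069,-0.531,0.146,0.511,55],
  [-0.15,0.265,0.069,-0.531,0.146,0.511,55],
  [-0.15,0.265,0.069,-0.531,0.146,0.511,55],
  [-0.15,0.265,0.069,-0.531,0.146,0.511,55],
  [-0.15,0.265,0.069,-0.531,0.146,0.511,55],
  [-0.15,0.265,0.069,-0.531,0.146,0.511,55],
  [-0.15,0.265,0.069,-0.531,0.146,0.511,55],
  [-0.15,0.265,0.069,-0.531,0.146,0.511,55],
  [-0.117,0.265,0.069,-0.531,0.146,0.511,55],
  [-0.117,0.265,0.069,-0.531,0.146,0.511,55],
  [-0.117,0.265,0.069,-0.531,0.146,0.511,55],
  [-0.117,0.265,0.069,-0.531,0.146,0.511,55],
])

```text
time: 15.2
tool_pos: [0.6061, 0.0863, 0.1224]
tcp_rot: [0.264, 1.575, 0.559]
wrist_force: [-0.1, 0.6, -0.4]
width: 0.738
```

```bash
python3 st.py; python3 - <<'E'
from h import *
Tr=np.load('tray.npy');print(jog(placeT(Tr,-.0015,-.019,[0,-.0018],np.pi,.0038,-1)))
E
```

```text
15.2 0.7384441440709612 F tray [ 0.3 -0.  -0.7] TCP tray [-0.0012 -0.0177  0.075 ]
[[-0.0, 1.0, 0.0], [-0.001, 0.0, -1.0], [-1.0, -0.0, 0.001]] [-0.17  0.34  1.81  0.52  1.24 -2.17]
[0.0712, -0.0003, -0.0006, 0.0001, 0.0011, 0.0003]
```

Request:
jog_arm([
  [0.02,0,-0.0006,0,0.001,0,55],
  [0.035,0,-0.0006,0,0.001,0,55],
  [0.037,0,-0.0006,0,0.001,0,55],
  [0.037,0,-0.0006,0,0.001,0,55],
  [0.037,0,-0.0006,0,0.001,0,55],
])

```text
time: 15.7
tool_pos: [0.6025, 0.1042, 0.0909]
tcp_rot: [0.264, 1.575, 0.559]
wrist_force: [0.1, 1.1, -0.4]
width: 0.738
```

```bash
python3 st.py; python3 - <<'E'
from h import *
Tr=np.load('tray.npy');print(jog(placeT(Tr,-.0015,-.019,[0,-.0018],np.pi,.0038,-1)))
E
```

```text
15.7 0.7380063852085202 F tray [ 0.7 -0.3 -0.8] TCP tray [-0.001  -0.0176  0.0386]
[[-0.001, 1.0, 0.001], [-0.001, 0.001, -1.0], [-1.0, -0.001, 0.001]] [-0.14  0.37  1.84  0.54  1.18 -2.18]
[0.0348, -0.0004, -0.0004, 0.0005, 0.0009, 0.0006]
```

Request:
jog_arm([
  [0.01,-0.0005,-0.0006,0,0.001,0,55],
  [0.018,-0.0005,-0.0006,0,0.001,0,55],
  [0.024,-0.0005,-0.0006,0,0.001,0,55],
  [0.029,-0.0005,-0.0006,0,0.001,0,55],
  [0.032,-0.0005,-0.0006,0,0.001,0,55],
  [0.032,-0.0005,-0.0006,0,0.001,0,55],
  [0.032,-0.0005,-0.0006,0,0.001,0,55],
])

```text
time: 16.4
tool_pos: [0.5991, 0.1194, 0.063]
tcp_rot: [0.264, 1.576, 0.559]
wrist_force: [-0.4, 0.2, -0.6]
width: 0.74
```

```bash
python3 st.py
```

```text
16.4 0.7401293745549671 F tray [-0.   0.4 -0.6] TCP tray [-0.0015 -0.0171  0.0066]
[[-0.001, 1.0, 0.001], [0.0, 0.001, -1.0], [-1.0, -0.001, -0.0]] [-0.12  0.39  1.86  0.56  1.12 -2.19]
```

No side load, 2.8 mm above the floor. Now the last bit.

Request:
jog_arm([
  [0.001,0,0,0,0,0,55],
  [0.002,0,0,0,0,0,55],
  [0.003,0,0,0,0,0,55],
  [0.0038,0,0,0,0,0,55],
  [0.0038,0,0,0,0,0,55],
])

```text
time: 16.9
tool_pos: [0.599, 0.1208, 0.0606]
tcp_rot: [0.263, 1.576, 0.559]
wrist_force: [-1.0, -3.8, 5.3]
width: 0.739
```

```bash
python3 st.py
```

```text
16.9 0.7386878465193583 F tray [-0.4  1.7  6.4] TCP tray [-0.0015 -0.0174  0.0038]
[[-0.001, 1.0, 0.001], [-0.0, 0.001, -1.0], [-1.0, -0.001, 0.0]] [-0.12  0.4   1.87  0.56  1.12 -2.19]
```

Request:
jog_arm([
  [0,0,0,0,0,0,55],
  [0,0,0,0,0,0,78],
  [0,0,0,0,0,0,85],
  [0,0,0,0,0,0,95],
  [0,0,0,0,0,0,95],
  [0,0,0,0,0,0,95],
  [-0.02,0,0,0,0,0,95],
  [-0.06,0,0,0,0,0,100],
  [-0.11,0,0.03,0,0,0,100],
  [-0.13,0,0.05,0,0,0,100],
  [-0.13,0,0.05,0,0,0,100],
  [-0.13,0,0.05,0,0,0,100],
])

```text
time: 18.1
tool_pos: [0.6608, 0.0663, 0.1736]
tcp_rot: [0.262, 1.575, 0.559]
wrist_force: [-1.3, -0.5, -0.3]
width: 1.0
```

```bash
python3 st.py; python3 - <<'E'
from h import *
np.save('w9_T.npy',cam('wrist')[1]);im=imaging.read_camera('wrist');cv2.imwrite('pics/w9.png',im)
sc=imaging.read_camera('top');s0=cv2.imread('pics/top0.png')
z=cv2.resize(np.clip(im[20:245,230:410]*1.4,0,255).astype(np.uint8),None,fx=2.4,fy=2.4,interpolation=cv2.INTER_CUBIC)
t=cv2.resize(sc[90:320,140:480],(360,244));t0=cv2.resize(s0[90:320,140:480],(360,244))
r=np.zeros((z.shape[0],360,3),np.uint8);r[:244]=t0;r[270:514]=t
cv2.imwrite('pics/final.png',np.hstack([z,r]));print(z.shape)
E
```

```text
18.1 0.9996097461469677 F tray [-0.4  1.3 -0.2] TCP tray [-0.0015 -0.0676  0.1343]
[[-0.001, 1.0, 0.002], [-0.001, 0.002, -1.0], [-1.0, -0.001, 0.001]] [-0.18  0.39  1.64  0.5   1.35 -2.12]
(540, 432, 3)
```

I've used up the picture views, so I'll check numerically: each bar's colour outline cast onto the bar-top plane in tray coordinates.

```bash
python3 - <<'E'
from h import *
Tr=np.load('tray.npy');i=np.linalg.inv(Tr)
H={'pink':((0,50,90),(10,160,255)),'yellow':((22,80,110),(35,255,255)),'green':((38,60,110),(80,255,255)),'blue':((98,50,60),(120,255,255))}
for n in('w2','w9'):
  im=cv2.imread(f'pics/{n}.png');c=imaging.camera_params('wrist'),np.load(n+'_T.npy');hs=cv2.cvtColor(cv2.GaussianBlur(im,(3,3),0),cv2.COLOR_BGR2HSV)
  for k in H:
    m=cv2.inRange(hs,*map(np.array,H[k]));m[245:]=0;cs=cv2.findContours(m,0,1)[0]
    if not cs: print(n,k,'none');continue
    b=max(cs,key=cv2.contourArea);a=cv2.contourArea(b)
    if a<300: print(n,k,a);continue
    X=plane(b[:,0],c,P0=(Tr@[0,0,.028,1])[:3],n=Tr[:3,2]);Y=(np.c_[X,np.ones(len(X))]@i.T)[:,:2]*1000
    lo=Y[abs(Y[:,0]+28)<4];hi=Y[abs(Y[:,0]-23)<4]
    print(n,k,a,'x',Y[:,0].min().round(1),Y[:,0].max().round(1),'y@low',lo[:,1].min().round(1),lo[:,1].max().round(1),'y@high',hi[:,1].min().round(1),hi[:,1].max().round(1))
# bystander check: top camera before/after
a=cv2.imread('pics/top0.png').astype(int);b=imaging.read_camera('top').astype(int)
for nme,(u,v),r in(('mirror',(410,120),30),('massager',(443,188),16),('disp',(180,158),28),('file',(279,272),18)):
    print(nme,np.abs(a-b)[v-r:v+r,u-r:u+r].mean().round(2))
print('bg',np.abs(a-b)[90:130,250:330].mean().round(2),monitor.read_state()['time'])
E
```

```text
w2 pink 4609.5 x -34.9 29.4 y@low 34.6 74.9 y@high 43.7 75.0
w2 yellow none
w2 green none
w2 blue 3155.0 x -34.4 28.7 y@low -74.2 -44.0 y@high -74.2 -34.3
w9 pink 4457.0 x -34.9 29.3 y@low 34.3 75.0 y@high 44.1 75.1
w9 yellow 3846.0 x -34.4 29.4 y@low 3.0 32.9 y@high 2.3 42.8
w9 green 3345.5 x -33.7 29.4 y@low -41.0 -2.3 y@high -31.1 -1.5
w9 blue 3060.0 x -34.4 28.5 y@low -74.0 -43.4 y@high -73.9 -33.5
mirror 41.37
massager 43.73
disp 34.83
file 37.76
bg 43.54 18.25
```

Request:
jog_arm([
  [-0.05,0,0,0,0,0,100],
  [-0.1,0,-0.05,0,0,0,100],
  [-0.12,0,-0.1,0,0,0,100],
  [-0.12,0,-0.15,0,0,0,100],
  [-0.12,0,-0.2,0,0,0,100],
  [-0.12,0,-0.22,0,0,0,100],
  [-0.12,0,-0.22,0,0,0,100],
  [-0.12,0,-0.22,0,0,0,100],
  [-0.12,0,-0.22,0,0,0,100],
  [-0.12,0,-0.22,0,0,0,100],
])

```text
time: 19.25
tool_pos: [0.4549, -0.0334, 0.2753]
tcp_rot: [0.264, 1.58, 0.561]
wrist_force: [-0.4, -0.5, 0.1]
width: 1.002
```

```bash
python3 - <<'E'
from h import *
A=cv2.imread('pics/top0.png');B=imaging.read_camera('top');S0=cv2.imread('pics/scene0.png');S=imaging.read_camera('scene')
cv2.imwrite('pics/top9.png',B)
print(np.median(A,(0,1)),np.median(B,(0,1)))
for nm,a,b,L in(('top',A,B,(('mirror',410,120,28),('massager',443,188,15),('disp',180,158,28),('file',279,250,20),('bg',350,100,10))),
             ('scene',S0,S,(('mirror',263,283,25),('massager',228,253,13),('disp',438,215,25),('file',342,185,12)))):
  a,b=[cv2.cvtColor(x,cv2.COLOR_BGR2GRAY) for x in(a,b)]
  for n,u,v,r in L:
    t=a[v-r:v+r,u-r:u+r];w=b[v-r-8:v+r+8,u-r-8:u+r+8];q=cv2.minMaxLoc(cv2.matchTemplate(w,t,cv2.TM_CCOEFF_NORMED));print(nm,n,'score',round(q[1],2),'shift',q[3][0]-8,q[3][1]-8)
for k in('green','yellow','pink'):
    b=blob(B,k);print(k,cv2.contourArea(b),b.reshape(-1,2).mean(0).round(0))
E
python3 st.py
```

```text
[114. 121. 117.] [130. 138. 133.]
top mirror score 1.0 shift 0 0
top massager score 1.0 shift 0 0
top disp score 1.0 shift 0 0
top file score 1.0 shift 0 0
top bg score 0.15 shift -8 -3
scene mirror score 1.0 shift 0 0
scene massager score 1.0 shift 0 0
scene disp score 1.0 shift 0 0
scene file score 0.98 shift 0 0
green 402.5 [300. 191.]
yellow 184.5 [303. 207.]
pink 361.5 [305. 223.]
19.35 1.005549639862766 F tray [-0.4  0.4 -0.4] TCP tray [-0.0016  0.1535  0.2519]
[[0.001, 1.0, 0.0], [0.004, 0.0, -1.0], [-1.0, 0.001, -0.004]] [-0.44 -0.01  1.91  0.41  1.57 -2.28]
```

The bystanders haven't moved and all four bars are in place (only the exposure had changed). I'm handing in.

```bash
python3 -c "
from workcell import finish_job; print(finish_job())"
```

```text
the job is handed in; nothing more can be done
None
```

Both loose bars are in the tray and the job is handed in at about 19.4 s. Yellow went into `place_up` beside pink, and green into `place_down` beside grey-blue. I lowered each one until it touched the floor (about 6–8 N) before opening the gripper.

**Last checks on the bars:** the wrist view puts all four side by side at tray x −34 to +29 mm, resting near the low rim, with wide ends alternating. Yellow spans about y +2 to +43 mm and green about −1.5 to −41 mm. Pink and grey-blue are within about 1 mm of where they started. "Flat" rests on the tool height and contact force at release, and on these outlines agreeing with the bar-top height.

**Last checks on the bystanders:** the dispenser, massager, mirror and foot file showed no shift in either fixed camera.

**What failed or disagreed:**
- **Final picture not seen:** the limit of 12 pictures had been reached, so the end state was checked by numbers only.
- **First bystander check:** it gave no useful result, probably because of an exposure change or the arm in view. I repeated it with the arm drawn back.
- **Yellow in the last top view:** its colour patch was smaller than the others (184 px against about 360–400), which I put down to shadow. The closer wrist view showed it complete.

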